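# Close the stoneware jars with their own lids

### The job

Close the four open stoneware jars so that what they hold stays clean overnight: find the four wooden lids that lie about among the painted stones and put each on the jar whose mouth it fits in shape and size, fully home so that its rim lies flat on the jar's rim. Set the lids down gently, never letting one drop, and leave the jars standing where they are.

Things in the scene. Friction and masses are not known exactly. Their poses are not given: they have to be found in the camera images.
- jar_small_round: Open stoneware jar, narrow, round and the tallest, grey-green with a bare clay foot, wooden beads filling it to 30 mm below its rim; 92 mm high, 56 mm over the belly, mouth 36 mm across (4 mm wider than its lid's plug all round), rim 6 mm wide. Loose, about 0.5 kg. Origin: centre of the underside, z up; its lid is home with the lid's origin 80 mm above it. Yaw does not matter.
- lid_small_round: Wooden lid, small and round, lying plug down, 45 mm tall: pale plug 28 mm across, 12 mm deep, its lowest 5 mm bevelled in by 4 mm; brown rim 48 mm across, 7 mm thick; dark round upright knob 24 mm across, 26 mm tall (its lowest 8 mm narrower) to hold it by. Origin: centre of its underside, z up; rim at 12 to 19 mm. Yaw does not matter.
- jar_large_round: Open stoneware jar, wide, round and low, grey-green with a bare clay foot, grey pebbles filling it to 30 mm below its rim; 66 mm high, 82 mm over the belly, mouth 62 mm across (4 mm wider than its lid's plug all round), rim 6 mm wide. Loose, about 0.5 kg. Origin: centre of the underside, z up; its lid is home with the lid's origin 54 mm above it. Yaw does not matter.
- lid_large_round: Wooden lid, large and round, lying plug down, 45 mm tall: pale plug 54 mm across, 12 mm deep, its lowest 5 mm bevelled in by 4 mm; brown rim 74 mm across, 7 mm thick; dark round upright knob 24 mm across, 26 mm tall (its lowest 8 mm narrower) to hold it by. Origin: centre of its underside, z up; rim at 12 to 19 mm. Yaw does not matter.
- jar_square: Open stoneware jar, square with rounded corners, grey-green with a bare clay foot, cream buttons filling it to 30 mm below its rim; 80 mm high, 70 x 70 mm over the belly, mouth 50 x 50 mm (4 mm wider than its lid's plug all round), rim 6 mm wide. Loose, about 0.5 kg. Origin: centre of the underside, z up; its lid is home with the lid's origin 68 mm above it. Sides along x and y.
- lid_square: Wooden lid, square, lying plug down, 45 mm tall: pale plug 42 x 42 mm, 12 mm deep, its lowest 5 mm bevelled in by 4 mm; brown rim 62 x 62 mm, 7 mm thick; dark round upright knob 24 mm across, 26 mm tall (its lowest 8 mm narrower) to hold it by. Origin: centre of its underside, z up; rim at 12 to 19 mm. Sides along x and y; turn it in line with its jar.
- jar_oblong: Open stoneware jar, oblong with rounded corners, grey-green with a bare clay foot, short pale dowels filling it to 30 mm below its rim; 72 mm high, 54 x 90 mm over the belly, mouth 34 mm along x by 70 mm along y (4 mm wider than its lid's plug all round), rim 6 mm wide. Loose, about 0.5 kg. Origin: centre of the underside, z up; its lid is home with the lid's origin 60 mm above it. 
- lid_oblong: Wooden lid, oblong, lying plug down, 45 mm tall: pale plug 26 mm along x by 62 mm along y, 12 mm deep, its lowest 5 mm bevelled in by 4 mm; brown rim 46 x 82 mm, 7 mm thick; dark round upright knob 24 mm across, 26 mm tall (its lowest 8 mm narrower) to hold it by. Origin: centre of its underside, z up; rim at 12 to 19 mm. Turn it in line with its jar.
Things that resemble listed ones, but are neither listed nor needed, are in the scene too. Leave any red look-alike of the lid_large_round alone.

How it is judged:
At the end, for the whole second after the job is handed in: Each of the four lids sits on the jar of its own shape and size: its height in the jar within 3 mm of fully home, its centre within 8 mm of the jar's axis, level within 4 degrees; every jar stands upright (within 4 degrees) and within 40 mm of where it stood; lids and jars are at rest and released (z of lid_small_round in the frame of jar_small_round between 0.077 and 0.083 m and horizontal distance between lid_small_round and jar_small_round below 0.008 m and angle between each of lid_small_round, jar_small_round, lid_large_round, jar_large_round, lid_square, jar_square, lid_oblong, jar_oblong's own z axis and vertical below 0.07 rad and distance of each of jar_small_round, jar_large_round, jar_square, jar_oblong from where it was at the start of the episode below 0.04 m and linear speed of each of lid_small_round, jar_small_round, lid_large_round, jar_large_round, lid_square, jar_square, lid_oblong, jar_oblong below 0.02 m/s and z of lid_large_round in the frame of jar_large_round between 0.051 and 0.057 m and horizontal distance between lid_large_round and jar_large_round below 0.008 m and z of lid_square in the frame of jar_square between 0.065 and 0.071 m and horizontal distance between lid_square and jar_square below 0.008 m and z of lid_oblong in the frame of jar_oblong between 0.057 and 0.063 m and horizontal distance between lid_oblong and jar_oblong below 0.008 m); the robot touches nothing.
It fails at once if A lid is dropped or thrown: it moves faster than 0.7 m/s while the fingers do not hold it (a fall of about 25 mm) ((linear speed of lid_small_round above 0.7 m/s and contact force between the fingers and lid_small_round below 0.05 N) or (linear speed of lid_large_round above 0.7 m/s and contact force between the fingers and lid_large_round below 0.05 N) or (linear speed of lid_square above 0.7 m/s and contact force between the fingers and lid_square below 0.05 N) or (linear speed of lid_oblong above 0.7 m/s and contact force between the fingers and lid_oblong below 0.05 N)).
It also fails if it takes over 96 s, if anything falls off the work surface, if the arm or the gripper's body presses on something with over 40 N, if the wrist force passes 120 N, or if a joint passes its speed limit or range.

### The arm

A 6-joint arm with a two-finger parallel gripper is mounted at the origin on a cart in front of the work surface, level with it; the furniture and walls round the work are solid. World frame = base frame: x ahead of the robot, y to its left, z up, the work surface at z = 0. Lengths are in m, angles in rad, forces in N, time in s.
With the tool pointing down it reaches from about 0.25 to 0.725 m from the base axis. Payload 4 kg.
Tool frame: the origin (TCP) lies where the fingers leave the gripper's body, on its centre line; the fingertips stand 73 mm ahead of it and the grasp point (between the pads) lies 54 mm ahead of it (bot.tips_ahead is the z of the fingertips in the tool frame, in m); z points along the fingers, y is the direction in which the jaws open and shut (so a half turn about z gives the same grasp; the last joint's range is limited). The gripper opens to 85 mm and grips with 20 to 120 N. Pads are 22 mm wide; open, the fingers measure 114 mm over their backs; the gripper's body (76 mm by 85 mm) begins 54 mm behind the grasp point. The pads swing forward as they close: fully open they stand 13 mm farther back than shut.
Start: joints at [-1.258, 0.241, 0.005, 1.335, 0, 1.571], TCP at [0.154, -0.476, 0.304] pointing down, gripper open.
Joint ranges: [-2.72, 2.72], [-1.05, 1.87], [-1.09, 1.28], [-1.99, 2.15], [-1.42, 1.44], [-3.14, 3.14]. Speed limits (rad/s): [2.79, 2.79, 3.14, 3.14, 3.14, 3.14].

### API

Orientations are given as a unit quaternion [x, y, z, w].
In Python, from workcell import readout, camera, get_calibration, order, bot gives the robot as it stands.
- The arm moves only by the tool send_rows, never from a script. Its argument "moves" is a list of rows, each a list of 3 entries, a list of its own where there are three numbers: the shift along the tool's x, y, z in mm, then the turn, a rotation vector about the tool's x, y, z in rad, then the finger opening in mm, from 0 to 85.4. In form: [[[dx, dy, dz], [ax, ay, az], grip], ...]. A call has 1 to 12 rows; each row is the pose to reach, as a shift and turn from the pose measured when the call began, along the tool's axes at that moment; what a row does not reach only later rows make up. A row lasts 1/12 s, in which the tool goes at most 41.7 mm and 7.16 degrees, less where a joint would pass 70% of its speed; a pose out of reach is approached as far as the arm can. A call with a gripper value outside its range is refused whole. The fingers move at their own pace and stop on an object; the grip force is fixed at half the most. Time passes only in rows, so rows that repeat a pose let the fingers close. It gives the time, the measured TCP pose, the force and the opening at its end, in the units of the state.
- readout.get_obs(): the state, without advancing time (a new reading comes with each control period).
- camera(name): name is "scene" or "top" or "wrist"; returns the picture (384x512x3 uint8, red, green, blue); there is no depth.
- get_calibration(name): a dict with "fx", "fy", "cx", "cy" (pixels), "k1" (the pictures are not rectified: a ray, as slopes to the right and down, at radius r is drawn at 1 + k1 r^2 times it, then the intrinsics apply), "R" (3x3) and "t" (3): a world point X has camera coordinates R X + t. Camera axes: x right, y down, z forward; pixel columns grow to the right and rows downward; lengths in m; the calibration is good to about 2 mm. A picture is of the moment at which its call begins: read the wrist's pose just before it. get_calibration takes no time and is no camera call; for the wrist camera it gives the pose at the moment of the call.
- order.job_done(): hands the job in, once; it reports no verdict.
The state is a dict: "clock": time; "joint_pos": joint angles; "joint_vel": joint speeds; "tau": joint torques, N m; "eef_pos": TCP position; "tool_rot": TCP orientation; "ft_force": force on the tool from outside, world axes, zero at the start; "ft_torque": the same for the moment, N m; "grip_width": finger opening in m.
Only numpy, scipy, OpenCV 4.12 (cv2) and the standard library are available. Lean on these libraries where they do the work, as an engineer would, in place of code of your own. Each camera call takes 0.05 s, during which the arm holds its last target. There are 200 camera calls.

## Working session

There is one attempt and no reset: what is moved stays moved. The work goes in short steps, Python scripts to look and compute and a tool call to move; the robot and the scene stay as the last step left them, time stands still between calls to the robot, and variables do not carry over. Pictures are saved under pics/ and viewed, about 12 in all and at most 16, crops included, and the job is handed in when it is done.

Besides the shell and the picture viewer there is one more tool, called after "Call:" as name([rows], argument=value, ...), one row to a line, values as JSON. send_rows: Moves the arm, as the interface text tells. Its arguments: {"type":"object","properties":{"moves":{"type":"array","items":{"type":"array"}}},"required":["moves"]}

```bash
mkdir -p pics; cat > h.py <<'E'
import numpy as np, cv2
from workcell import readout, camera, get_calibration, order, bot
def snap(n,f):
    c=get_calibration(n); im=camera(n); cv2.imwrite(f'pics/{f}.png',cv2.cvtColor(im,cv2.COLOR_RGB2BGR)); np.save(f'pics/{f}.npy',im); np.savez(f'pics/{f}_c.npz',**{k:np.array(v) for k,v in c.items()}); return im,c
def load(f): return np.load(f'pics/{f}.npy'),dict(np.load(f'pics/{f}_c.npz'))
def ray(c,u,v):
    x=(u-c['cx'])/c['fx'];y=(v-c['cy'])/c['fy'];rd=np.hypot(x,y);r=rd
    for _ in range(20): r=rd/(1+c['k1']*r*r)
    s=r/rd if rd>0 else 1
    R=np.array(c['R']);t=np.array(c['t']);return -R.T@t, R.T@np.array([x*s,y*s,1.])
def onz(c,u,v,z):
    o,d=ray(c,u,v);return o+d*(z-o[2])/d[2]
def proj(c,X):
    p=np.array(c['R'])@np.array(X)+np.array(c['t']);x,y=p[:2]/p[2];r2=x*x+y*y;k=1+c['k1']*r2
    return c['fx']*x*k+c['cx'],c['fy']*y*k+c['cy']
E
python3 - <<'E'
from h import *
for n in('scene','top','wrist'):
    im,c=snap(n,n+'0'); print(n,c['fx'],c['k1'],(-np.array(c['R']).T@c['t']).round(3))
cv2.imwrite('pics/top0b.png',cv2.resize(cv2.imread('pics/top0.png'),(800,600)))
cv2.imwrite('pics/scene0b.png',cv2.resize(cv2.imread('pics/scene0.png'),(800,600)))
print(readout.get_obs())
E
```

```text
scene 400.5503246922075 0.020601603658404903 [-0.361  0.587  0.777]
top 498.0422388447474 0.06786134479733717 [ 0.291 -0.158  1.74 ]
wrist 343.32814274821953 -0.05825263268165454 [ 0.22  -0.454  0.373]
{'clock': 0.15, 'joint_pos': array([-1.25802220e+00,  2.41287230e-01,  4.02078776e-03,  1.33518596e+00,
        7.09694822e-06,  1.57079536e+00]), 'joint_vel': array([ 3.44889218e-04, -2.32041034e-03,  2.49568080e-03,  1.38117766e-05,
       -9.29764540e-04,  1.18376096e-03]), 'tau': array([ 6.67303775e-04, -3.72635365e+01,  2.52638465e+01,  1.24117764e-02,
        6.40834423e-05, -3.53322065e-06]), 'eef_pos': array([ 0.15374043, -0.47539866,  0.3031888 ]), 'tool_rot': array([ 9.87796032e-01,  1.55750808e-01, -1.25461545e-04, -8.18484932e-04]), 'ft_force': array([-0.37427807,  0.10703874, -0.12745062]), 'ft_torque': array([ 0.00224467, -0.01720996,  0.02437496]), 'grip_width': 0.0857515585645058}
```

View pics/top0b.png

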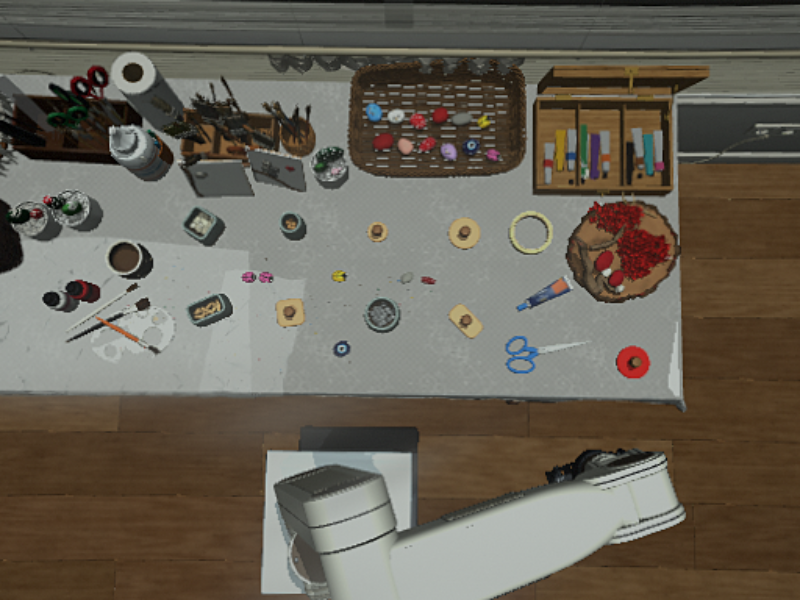

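View pics/scene0b.png

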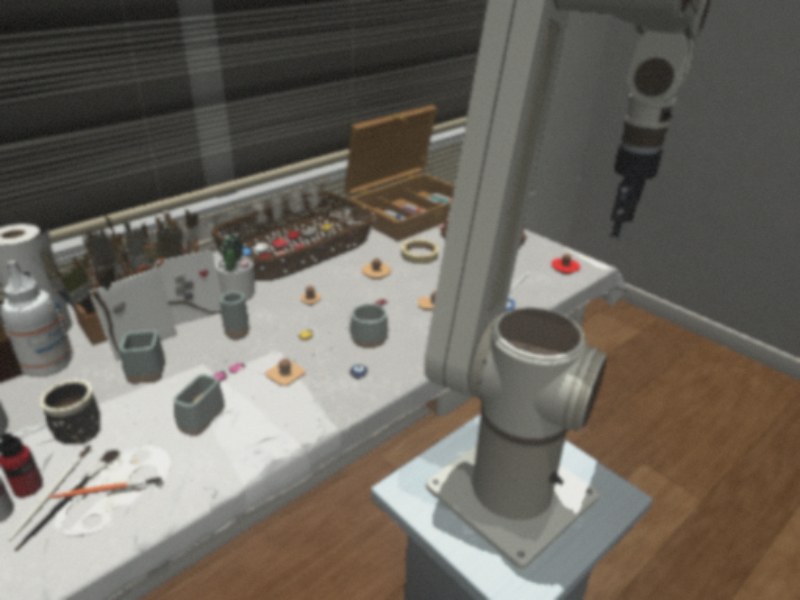

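Seen in the top view (800x600 px):
- **Jars:** square (203,225), small round (292,225), oblong (210,310), large round (382,315).
- **Lid candidates:** small round (377,231), large round (464,234), square (290,312) and oblong (465,320).
- **Look-alikes:** the red lid (633,362) and the cream ring (530,232), both excluded by the description.

The scene view agrees. Next I'll measure the positions coarsely and check the choice in one crop.

```bash
python3 - <<'E'
from h import *
im,c=load('top0'); hsv=cv2.cvtColor(im,cv2.COLOR_RGB2HSV)
b=cv2.cvtColor(im,cv2.COLOR_RGB2BGR)
lid=((hsv[...,0]<22)&(hsv[...,1]>75)&(hsv[...,2]>140)).astype(np.uint8)
lids=dict(sr=(377,231),lr=(464,234),sq=(290,312),ob=(465,320))
jars=dict(SR=(292,225,.092),LR=(382,315,.066),SQ=(203,225,.080),OB=(210,310,.072))
n,lab,st,ce=cv2.connectedComponentsWithStats(lid)
for k,(u,v) in lids.items():
    u/=1.5625;v/=1.5625
    i=min(range(1,n),key=lambda i:np.hypot(*(ce[i]-[u,v]))+(1e3 if st[i][4]<40 else 0))
    cn=cv2.findContours((lab==i).astype(np.uint8),0,2)[0][0]
    P=np.array([onz(c,*p,.019)[:2] for p in cn[:,0].astype(float)]).astype(np.float32)*1000
    print(k,cv2.minAreaRect(P), cv2.minEnclosingCircle(P))
for k,(u,v,z) in jars.items(): print(k,onz(c,u/1.5625,v/1.5625,z).round(3), [hsv[int(v/1.5625)+d,int(u/1.5625)].tolist() for d in(-10,-8,0,8,10)])
cv2.imwrite('pics/crop1.png',cv2.resize(b[125:245,110:320],None,fx=3.8,fy=3.8,interpolation=cv2.INTER_CUBIC))
E
```

```text
sr ((641.2968139648438, -76.45381164550781), (40.091224670410156, 42.53807067871094), 46.31027603149414) ((640.6110229492188, -76.56336212158203), 22.01552963256836)
lr ((641.2968139648438, -76.45381164550781), (40.091224670410156, 42.53807067871094), 46.31027603149414) ((640.6110229492188, -76.56336212158203), 22.01552963256836)
sq ((456.3651123046875, 113.29833984375), (59.268699645996094, 58.724090576171875), 1.8914819955825806) ((456.3056945800781, 113.25794982910156), 36.832759857177734)
ob ((522.9121704101562, -483.6775207519531), (22.038179397583008, 29.853078842163086), 44.818275451660156) ((523.6972045898438, -482.8974609375), 16.70669174194336)
SR [0.637 0.103 0.092] [[48, 9, 146], [80, 37, 144], [17, 117, 98], [68, 20, 50], [55, 9, 164]]
LR [ 0.447 -0.093  0.066] [[75, 29, 71], [38, 13, 76], [72, 13, 99], [55, 18, 84], [81, 25, 72]]
SQ [0.636 0.296 0.08 ] [[81, 35, 124], [28, 38, 100], [38, 27, 168], [79, 34, 157], [75, 22, 46]]
OB [0.453 0.276 0.072] [[69, 10, 176], [79, 28, 72], [21, 102, 162], [80, 15, 51], [65, 9, 173]]
```

View pics/crop1.png

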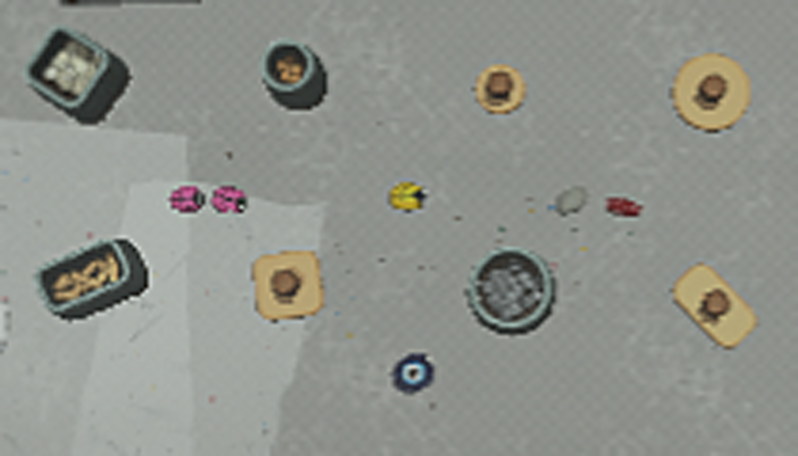

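The crop confirms the shapes: all four lids lie plug down with the knob up. The small round one is at (499,88), the large round at (711,90), the square at (288,285) and the oblong, turned about 40°, at (715,305). The stones are the insect-like and eye shapes. Next is a wrist view over the right half.

```bash
cat >> h.py <<'E'
from scipy.spatial.transform import Rotation as Ro
def mv(x,y,z,psi):
    o=readout.get_obs(); R0=Ro.from_quat(o['tool_rot']); p=np.array(o['eef_pos'])
    Rt=Ro.from_matrix(np.array([[np.cos(psi),np.sin(psi),0],[np.sin(psi),-np.cos(psi),0],[0,0,-1]]))
    d=R0.inv().apply(np.array([x,y,z])-p)*1000; w=(R0.inv()*Rt).as_rotvec()
    X=R0.as_matrix()[:,0]
    print('now',p.round(4),'psi',round(np.arctan2(X[1],X[0]),3),'shift',d.round(1),'turn',w.round(3),'rows',round(max(np.linalg.norm(d)/41.7,np.degrees(np.linalg.norm(w))/7.16),1))
E
python3 - <<'E'
from h import *
print([a for a in dir(bot) if a[0]!='_'], bot.tips_ahead)
im,c=load('wrist0'); o=readout.get_obs()
R=Ro.from_quat(o['tool_rot']).as_matrix(); C=np.array(c['R']); print((R.T@(-C.T@c['t']-o['eef_pos'])).round(4), (R.T@C.T).round(3))
mv(.47,-.2,.3,0)
E
```

```text
['Unreachable', 'tips_ahead'] 0.0726
[ 0.0697 -0.0003 -0.0698] [[-0.001 -0.961 -0.277]
 [ 1.    -0.001  0.   ]
 [-0.001 -0.277  0.961]]
now [ 0.1537 -0.4754  0.3032] psi 0.313 shift [ 385.7 -164.7    3.5] turn [-0.002  0.     0.313] rows 10.1
```

Call:
send_rows([
  [[39, -16, 0], [0, 0, 0.03], 60],
  [[77, -33, 0], [0, 0, 0.06], 60],
  [[116, -49, 0], [0, 0, 0.09], 60],
  [[154, -66, 1], [0, 0, 0.12], 60],
  [[193, -82, 2], [0, 0, 0.16], 60],
  [[231, -99, 2], [0, 0, 0.19], 60],
  [[270, -115, 2], [0, 0, 0.22], 60],
  [[308, -132, 3], [0, 0, 0.25], 60],
  [[347, -148, 3], [0, 0, 0.28], 60],
  [[386, -165, 3], [0, 0, 0.31], 60],
  [[386, -165, 3], [0, 0, 0.31], 60],
  [[386, -165, 3], [0, 0, 0.31], 60],
])

```text
clock: 1.15
eef_pos: [0.4716, -0.1976, 0.2998]
tool_rot: [1.0, 0.004, -0.001, -0.001]
ft_force: [-0.9, 0.2, -0.7]
grip_width: 0.0605
```

```bash
python3 - <<'E'
from h import *
o=readout.get_obs(); print(o['clock'],o['grip_width'],np.abs(o['joint_vel']).max())
im,c=snap('wrist','w1')
cv2.imwrite('pics/w1b.png',cv2.resize(cv2.imread('pics/w1.png'),(800,600)))
mv(.47,.2,.3,0)
E
```

```text
1.15 0.06052266217625269 0.06467262408772828
now [ 0.4704 -0.1988  0.2998] psi 0.006 shift [   1.8 -398.8    0.5] turn [-0.002  0.002  0.006] rows 9.6
```

View pics/w1b.png

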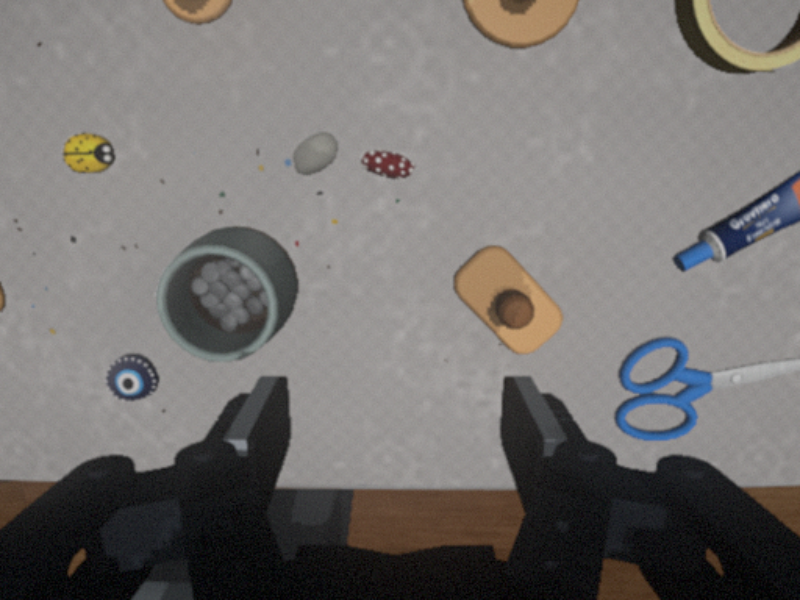

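The wrist view shows the oblong lid at (508,300) and the large round jar's mouth at (217,303). The small and large lids are cut off at the top edge, so I'll move on for more views.

Call:
send_rows([
  [[40, -10, 0], [0, 0, 0], 60],
  [[80, -20, 0], [0, 0, 0], 60],
  [[110, -40, 0], [0, 0, 0], 60],
  [[110, -40, 0], [0, 0, 0], 60],
  [[110, -40, 0], [0, 0, 0], 60],
  [[110, -40, 0], [0, 0, 0], 60],
])

```text
clock: 1.7
eef_pos: [0.5789, -0.1596, 0.2993]
tool_rot: [1.0, 0.002, -0.002, -0.001]
ft_force: [-0.8, 0.9, 0.5]
grip_width: 0.06
```

```bash
python3 - <<'E'
from h import *
o=readout.get_obs(); print(o['clock'],np.abs(o['joint_vel']).max())
im,c=snap('wrist','w2')
mv(.58,.19,.3,0)
E
```

```text
1.7 0.023418111625787975
now [ 0.5787 -0.1597  0.2996] psi 0.003 shift [ 2.500e+00 -3.497e+02  2.000e-01] turn [-0.001  0.003  0.003] rows 8.4
```

Call:
send_rows([
  [[0, -40, 0], [0, 0, 0], 60],
  [[0, -80, 0], [0, 0, 0], 60],
  [[0, -120, 0], [0, 0, 0], 60],
  [[0, -160, 0], [0, 0, 0], 60],
  [[0, -200, 0], [0, 0, 0], 60],
  [[0, -240, 0], [0, 0, 0], 60],
  [[0, -280, 0], [0, 0, 0], 60],
  [[0, -320, 0], [0, 0, 0], 60],
  [[0, -350, 0], [0, 0, 0], 60],
  [[0, -350, 0], [0, 0, 0], 60],
  [[0, -350, 0], [0, 0, 0], 60],
  [[0, -350, 0], [0, 0, 0], 60],
])

```text
clock: 2.75
eef_pos: [0.5861, 0.046, 0.2999]
tool_rot: [0.999, 0.033, -0.003, -0.016]
ft_force: [-0.3, -0.2, 0.1]
grip_width: 0.06
```

```bash
python3 - <<'E'
from h import *
o=readout.get_obs(); print(o['clock'],np.abs(o['joint_vel']).max())
im,c=snap('wrist','w3')
mv(.43,.19,.3,0)
E
```

```text
2.75 0.02263131270718696
now [0.5861 0.0462 0.2999] psi 0.067 shift [-146.2 -153.8    5.6] turn [-0.033  0.006  0.067] rows 5.1
```

Call:
send_rows([
  [[-40, 0, 0], [0, 0, 0], 60],
  [[-80, 0, 0], [0, 0, 0], 60],
  [[-120, 0, 0], [0, 0, 0], 60],
  [[-150, 0, 0], [0, 0, 0], 60],
  [[-150, 0, 0], [0, 0, 0], 60],
  [[-150, 0, 0], [0, 0, 0], 60],
  [[-150, 0, 0], [0, 0, 0], 60],
])

```text
clock: 3.38
eef_pos: [0.4373, 0.036, 0.3012]
tool_rot: [0.999, 0.033, -0.002, -0.016]
ft_force: [-0.3, 0.3, 0.5]
grip_width: 0.0602
```

```bash
python3 - <<'E'
from h import *
o=readout.get_obs(); print(o['clock'],np.abs(o['joint_vel']).max())
im,c=snap('wrist','w4')
t=np.vstack([np.hstack([cv2.resize(cv2.imread(f'pics/{f}.png')[:y1],(400,300)) for f in r]) for r,y1 in ((('w1','w2'),384),(('w3','w4'),384))])
cv2.imwrite('pics/mos.png',t)
E
```

```text
3.3833 0.0269651333429583
```

View pics/mos.png

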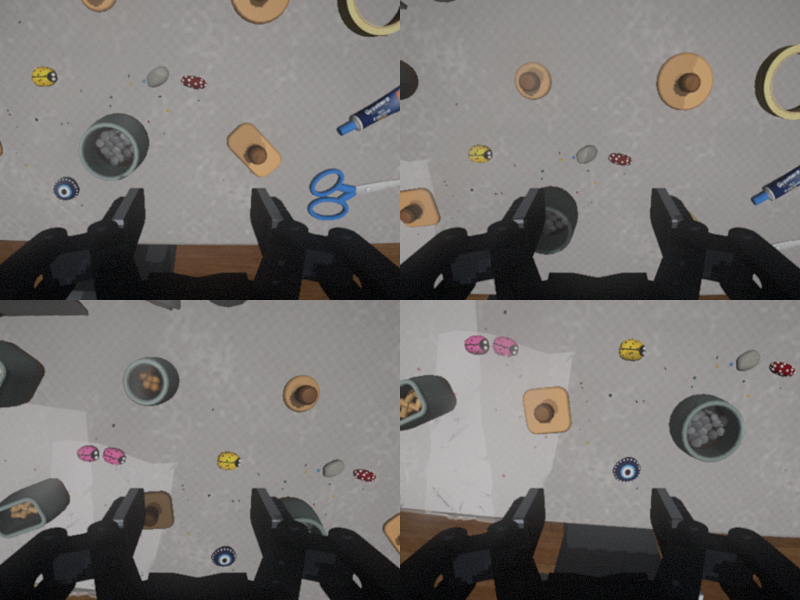

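```bash
python3 - <<'E'
from h import *
o=readout.get_obs(); print(o['joint_pos'].round(3))
E
```

```text
[ 0.065  0.123 -0.147  1.303  0.033  3.14 ]
```

Joint 6 is at its limit: psi = j1 − j6 + π, so psi must stay at or above j1. I'll turn the tool to psi = π/2, which is mid-range, and view the left side from there.

```bash
python3 - <<'E'
from h import *
mv(.54,.12,.3,np.pi/2)
E
```

```text
now [0.4377 0.0361 0.3011] psi 0.066 shift [107.7 -76.9   3.3] turn [-0.028 -0.023 -1.504] rows 12.0
```

Call:
send_rows([
  [[9, -6, 0], [0, 0, -0.12], 60],
  [[18, -13, 0], [0, 0, -0.25], 60],
  [[27, -19, 1], [0, 0, -0.38], 60],
  [[36, -26, 1], [0, 0, -0.5], 60],
  [[45, -32, 1], [0, 0, -0.63], 60],
  [[54, -38, 2], [-0.01, 0, -0.75], 60],
  [[63, -45, 2], [-0.01, 0, -0.88], 60],
  [[72, -51, 2], [-0.01, -0.01, -1.0], 60],
  [[81, -58, 3], [-0.02, -0.01, -1.13], 60],
  [[90, -64, 3], [-0.02, -0.02, -1.25], 60],
  [[99, -70, 3], [-0.03, -0.02, -1.38], 60],
  [[108, -77, 3], [-0.03, -0.02, -1.5], 60],
])

```text
clock: 4.43
eef_pos: [0.5422, 0.1208, 0.2996]
tool_rot: [0.709, 0.705, 0.001, 0.001]
ft_force: [-0.2, -0.4, -0.8]
grip_width: 0.0601
```

```bash
python3 - <<'E'
from h import *
mv(.54,.12,.3,np.pi/2)
E
```

```text
now [0.5422 0.1208 0.2996] psi 1.566 shift [-0.8 -2.2 -0.4] turn [ 0.003 -0.    -0.005] rows 0.1
```

Call:
send_rows([
  [[0, 0, 0], [0, 0, 0], 60],
  [[0, 0, 0], [0, 0, 0], 60],
])

```text
clock: 4.6
eef_pos: [0.5434, 0.1212, 0.2986]
tool_rot: [0.71, 0.705, 0.001, 0.001]
ft_force: [-1.0, -0.8, -0.4]
grip_width: 0.0603
```

```bash
python3 - <<'E'
from h import *
im,c=snap('wrist','w5')
cv2.imwrite('pics/w5b.png',cv2.resize(cv2.imread('pics/w5.png'),(800,600)))
for f in ('w1','w2','w3','w5'):
    im,c=load(f); hsv=cv2.cvtColor(im,cv2.COLOR_RGB2HSV)
    m=((hsv[...,0]<25)&(hsv[...,1]>70)&(hsv[...,2]>35)).astype(np.uint8); m[300:]=0
    m=cv2.morphologyEx(m,cv2.MORPH_CLOSE,np.ones((3,3)))
    n,lab,st,ce=cv2.connectedComponentsWithStats(m)
    for i in range(1,n):
        if st[i][4]<400: continue
        cn=max(cv2.findContours((lab==i).astype(np.uint8),0,1)[0],key=cv2.contourArea)
        P=np.array([onz(c,*p,.019)[:2] for p in cn[:,0].astype(float)]).astype(np.float32)*1000
        r=cv2.minAreaRect(cv2.convexHull(P))
        print(f,st[i][:5],ce[i].round(0),np.round(r[0],1),np.round(r[1],1),round(r[2],1))
E
```

```text
w1 [105   0  43  15 468] [126.   6.] [620.5 -77.2] [40.1 12.3] 89.0
w1 [ 297    0   73   31 1668] [333.  12.] [ 613.9 -271.5] [26.5 67.7] 1.2
w1 [ 433    0   79   46 1216] [465.  27.] [ 609.4 -406.3] [85. 37.] 82.0
w1 [ 291  158   69   69 2842] [325. 192.] [ 440.2 -274.7] [80.5 44.5] 44.3
w2 [ 455   58   57   95 1608] [478. 110.] [ 633.9 -395. ] [96.1 60.2] 11.0
w2 [ 329   67   72   74 4138] [364. 104.] [ 638.  -270.5] [71.3 71.2] 47.7
w2 [ 148   80   46   47 1485] [170. 103.] [638.4 -77.1] [45.3 44.7] 89.6
w2 [   0  241   51   50 1994] [ 23. 266.] [455.3 113.5] [60.8 65.1] 8.4
w3 [180  93  25  24 417] [193. 105.] [639.6 119.6] [22.3 24.2] 0.7
w3 [ 363   96   46   47 1640] [386. 119.] [638.4 -74.7] [45.7 45.3] 8.5
w3 [ 182  245   40   48 1450] [202. 269.] [456.3 107.6] [60.6 47.5] 5.3
w3 [ 13 259  35  21 465] [ 28. 269.] [434.9 316.8] [22.6 46.8] 23.1
w3 [490 273  22  27 429] [502. 289.] [ 456.9 -245.6] [36.3 25.4] 17.3
w5 [ 136  140   63   61 3003] [167. 171.] [453.6 114.6] [60.4 60.4] 8.9
w5 [238 245  22  25 453] [248. 257.] [537.7  14.8] [29.8 23.7] 89.5
w5 [   0  261   43   39 1107] [ 22. 285.] [261.9 -15.8] [55.4 50.7] 1.2
```

View pics/w5b.png

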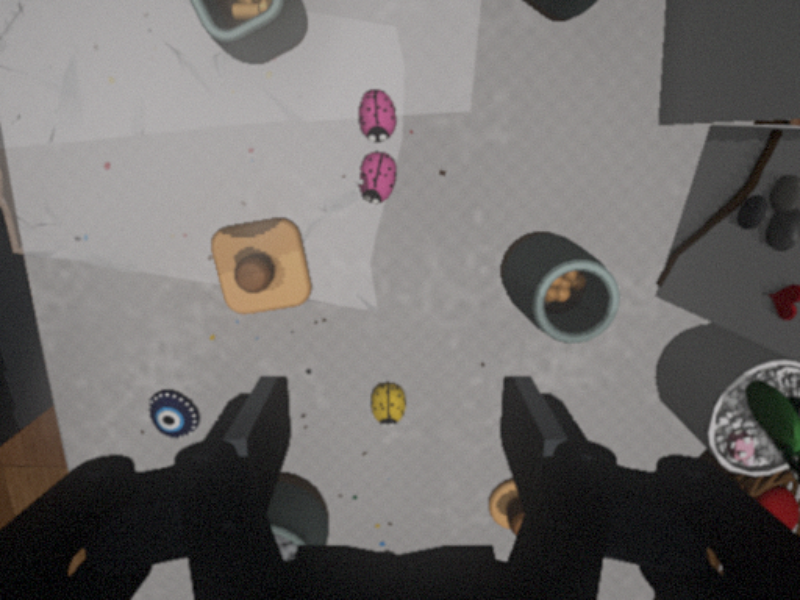

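The left wrist view shows the square lid at (262,266) and the small round jar's mouth at (577,300). The square and oblong jars are cut off at the top, so I need one more view farther left.

Call:
send_rows([
  [[40, 0, 0], [0, 0, 0], 60],
  [[80, 0, 0], [0, 0, 0], 60],
  [[110, 0, 0], [0, 0, 0], 60],
  [[110, 0, 0], [0, 0, 0], 60],
  [[110, 0, 0], [0, 0, 0], 60],
  [[110, 0, 0], [0, 0, 0], 60],
])

```text
clock: 5.15
eef_pos: [0.5434, 0.2303, 0.2986]
tool_rot: [0.71, 0.704, -0.0, 0.001]
ft_force: [-0.5, -0.0, -0.5]
grip_width: 0.0601
```

```bash
python3 - <<'E'
from h import *
im,c=snap('wrist','w6'); print(readout.get_obs()['eef_pos'])
cv2.imwrite('pics/w6b.png',cv2.resize(cv2.imread('pics/w6.png')[:320],(800,500)))
mv(.4536,.1146,.2,np.pi/2)
E
```

```text
[0.54351912 0.22978509 0.2987482 ]
now [0.5435 0.2298 0.2987] psi 1.561 shift [-116.   -88.9   98.7] turn [ 0.001  0.001 -0.01 ] rows 4.2
```

View pics/w6b.png

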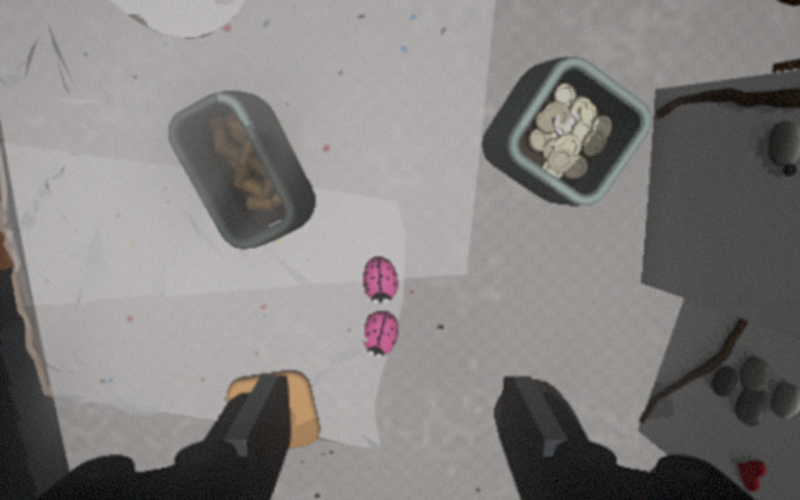

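```bash
python3 - <<'E'
from h import *
J=dict(OB=('w6',105,55,100),SQ=('w6',305,30,115),SR=('w5',315,140,90),LR=('w4',335,110,110),LR1=('w1',95,140,100))
rows=[]
for k,(f,u,v,s) in J.items():
    im,c=load(f); a=im[v:v+s,u:u+s]; hsv=cv2.cvtColor(a,cv2.COLOR_RGB2HSV)
    V=hsv[...,2].astype(float); g=a.astype(int); ge=g[...,1]-g[...,0]
    e=cv2.resize(cv2.cvtColor(a,cv2.COLOR_RGB2BGR),(160,160),interpolation=2)
    e2=cv2.resize(np.clip(ge*10,0,255).astype(np.uint8),(160,160),interpolation=0)
    e3=cv2.resize(hsv[...,1]*3,(160,160),interpolation=0)
    rows.append(np.vstack([e,cv2.cvtColor(e2,8),cv2.cvtColor(e3,8)]))
    if k=='LR1': print(k)
cv2.imwrite('pics/jm.png',np.hstack(rows))
E
```

```text
LR1
```

View pics/jm.png

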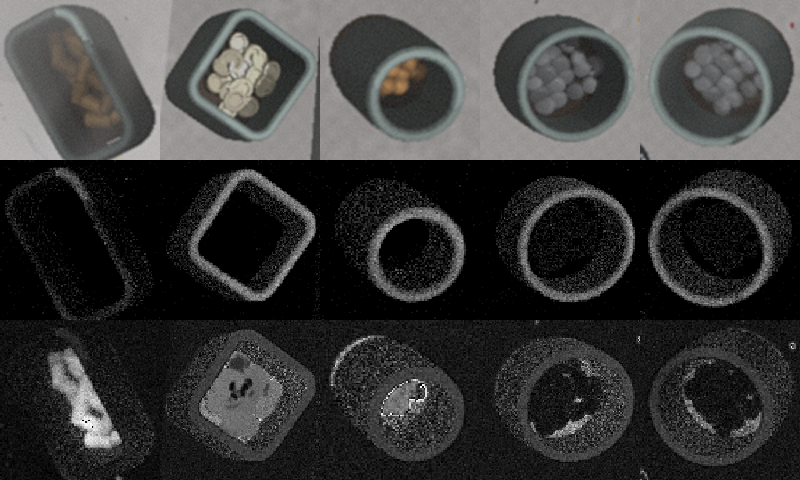

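The green-excess mask isolates the rims well; it is weak only on the shaded oblong jar. I'll fit the outer and inner contours on each rim plane.

```bash
cat >> h.py <<'E'
def ring(f,u,v,s,z,th,rnd):
    im,c=load(f); a=im[v:v+s,u:u+s].astype(np.float32)
    ge=cv2.GaussianBlur(a[...,1]-a[...,0],(0,0),1.0)
    m=(ge>th).astype(np.uint8)
    n,lab,st,_=cv2.connectedComponentsWithStats(m); i=1+np.argmax(st[1:,4]); m=(lab==i).astype(np.uint8)
    hole=cv2.findContours(m,cv2.RETR_CCOMP,cv2.CHAIN_APPROX_NONE); cs=sorted(hole[0],key=lambda q:-cv2.contourArea(q))[:2]
    for q in cs:
        P=np.array([onz(c,p[0]+u,p[1]+v,z)[:2] for p in q[:,0].astype(float)]).astype(np.float32)*1000
        r=cv2.minAreaRect(cv2.convexHull(P)); 
        e=cv2.fitEllipse(P)
        print(f,'rect' ,np.round(r[0],1),np.round(r[1],1),round(r[2],1),'ell',np.round(e[0],1),np.round(e[1],1),round(e[2],1))
E
python3 - <<'E'
from h import *
for th in(2.5,4): print('OB',th); ring('w6',105,55,100,.072,th,0)
print('SQ');ring('w6',305,30,115,.080,9,0)
print('SR');ring('w5',315,140,90,.092,9,1)
print('LR');ring('w4',335,110,110,.066,8,1);ring('w1',95,140,100,.066,8,1)
print('OB top');ring('top0',118,180,45,.072,4,0);ring('w3',0,220,100,.072,5,0);ring('top0',110,125,50,.08,4,0);ring('top0',172,130,30,.092,4,0);ring('w3',150,60,100,.092,9,0)
E
```

```text
OB 2.5
w6 rect [460.9 319. ] [ 9.7 30.8] 45.8 ell [459.2 318.7] [11.9 27.5] 40.2
OB 4
w6 rect [459.8 321.5] [ 7.4 22.9] 45.2 ell [459.3 321.3] [ 7.4 22.1] 42.7
SQ
w6 rect [639.6 307. ] [59.9 59.8] 57.2 ell [639.8 307.2] [66.5 67.2] 163.1
w6 rect [639.7 306.7] [53.8 53.5] 57.0 ell [639.5 306.9] [59.7 60.6] 127.5
SR
w5 rect [641.3 110.3] [44.  43.9] 47.4 ell [641.4 110.5] [43.7 44.2] 172.8
w5 rect [641.3 109.4] [39.7 39.6] 89.6 ell [641.2 109.5] [38.5 40.4] 44.6
LR
w4 rect [450.2 -89.5] [70.6 70.5] 60.0 ell [450.4 -89.6] [70.1 70.4] 114.3
w4 rect [450.2 -89.7] [63.7 64.1] 54.0 ell [450.2 -89.8] [63.6 64.1] 8.2
w1 rect [ 458.9 -102.8] [69.3 42.1] 38.4 ell [450.8 -91.8] [65.6 67.2] 137.1
OB top
top0 rect [441.  256.6] [151.5 146.8] 2.1 ell [440.6 256.8] [168.9 177.1] 131.2
top0 rect [456.6 284.9] [36.5 70.7] 28.0 ell [456.  284.8] [37.3 78.4] 26.7
w3 rect [457.3 285.9] [46.3 79.7] 24.5 ell [456.7 284.9] [45.  86.5] 28.3
top0 rect [617.7 280.1] [170.3 164.4] 2.0 ell [611.7 289. ] [163.9 189.3] 118.6
top0 rect [641.3 305.7] [45.3 50.7] 58.8 ell [641.2 305.3] [49.4 55.7] 67.7
top0 rect [645.9 112.5] [89.6 90.6] 42.3 ell [643.5 105.9] [76.2 85.3] 1.4
top0 rect [641.6 107.6] [34.  33.3] 45.8 ell [642.7 107.8] [33.9 35.4] 114.9
w3 rect [640.1  98.6] [22.5 43.9] 77.6 ell [642.2 108.6] [40.  41.8] 82.2
```

Call:
send_rows([
  [[-29, -22, 25], [0, 0, 0], 60],
  [[-58, -45, 50], [0, 0, 0], 60],
  [[-87, -67, 75], [0, 0, -0.01], 60],
  [[-116, -89, 99], [0, 0, -0.01], 60],
  [[-116, -89, 99], [0, 0, -0.01], 60],
  [[-116, -89, 99], [0, 0, -0.01], 60],
])

```text
clock: 5.7
eef_pos: [0.4492, 0.1107, 0.1974]
tool_rot: [0.709, 0.705, -0.003, -0.001]
ft_force: [-0.6, -0.1, 0.3]
grip_width: 0.0603
```

```bash
cat >> h.py <<'E'
def lidfit(f,z,box=None):
    im,c=load(f); hsv=cv2.cvtColor(im,cv2.COLOR_RGB2HSV)
    m=((hsv[...,0]<25)&(hsv[...,1]>70)&(hsv[...,2]>35)).astype(np.uint8)
    m=cv2.morphologyEx(m,cv2.MORPH_CLOSE,np.ones((3,3)))
    n,lab,st,ce=cv2.connectedComponentsWithStats(m)
    for i in range(1,n):
        if st[i][4]<900: continue
        cn=max(cv2.findContours((lab==i).astype(np.uint8),0,1)[0],key=cv2.contourArea)
        P=np.array([onz(c,*p,z)[:2] for p in cn[:,0].astype(float)]).astype(np.float32)*1000
        r=cv2.minAreaRect(cv2.convexHull(P))
        print(f,st[i][:5],np.round(r[0],1),np.round(r[1],1),round(r[2],1))
E
python3 - <<'E'
from h import *
snap('wrist','g1'); lidfit('g1',.019); mv(.4536,.1146,.096,np.pi/2)
E
```

```text
g1 [   0    0   23  128 1625] [276.6 201.8] [87.8 17.2] 79.7
g1 [ 218  141   86   84 5906] [453.4 115.2] [59.8 60.4] 9.1
now [0.4521 0.1123 0.1993] psi 1.567 shift [  2.4   1.5 103.3] turn [-0.001  0.001 -0.004] rows 2.5
```

Call:
send_rows([
  [[2, 1, 30], [0, 0, 0], 60],
  [[3, 1, 60], [0, 0, 0], 60],
  [[3, 1, 85], [0, 0, 0], 60],
  [[3, 1, 98], [0, 0, 0], 60],
  [[3, 1, 103], [0, 0, 0], 60],
  [[3, 1, 103], [0, 0, 0], 60],
  [[3, 1, 103], [0, 0, 0], 60],
  [[3, 1, 103], [0, 0, 0], 40],
  [[3, 1, 103], [0, 0, 0], 20],
  [[3, 1, 103], [0, 0, 0], 15],
  [[3, 1, 103], [0, 0, 0], 10],
  [[3, 1, 103], [0, 0, 0], 10],
])

```text
clock: 6.75
eef_pos: [0.4539, 0.1154, 0.0976]
tool_rot: [0.709, 0.706, 0.0, 0.001]
ft_force: [-0.3, 0.7, 5.9]
grip_width: 0.0215
```

Call:
send_rows([
  [[0, 0, 0], [0, 0, 0], 10],
  [[0, 0, 0], [0, 0, 0], 10],
  [[0, 0, 0], [0, 0, 0], 10],
  [[0, 0, 0], [0, 0, 0], 10],
])

```text
clock: 7.08
eef_pos: [0.4538, 0.1154, 0.0976]
tool_rot: [0.709, 0.706, 0.0, 0.001]
ft_force: [-0.0, 0.2, 1.2]
grip_width: 0.022
```

Call:
send_rows([
  [[0, 0, -10], [0, 0, 0], 10],
  [[0, 0, -30], [0, 0, 0], 10],
  [[0, 0, -65], [0, 0, 0], 10],
  [[0, 0, -100], [0, 0, 0], 10],
  [[0, 0, -135], [0, 0, 0], 10],
  [[0, 0, -160], [0, 0, 0], 10],
  [[0, 0, -160], [0, 0, 0], 10],
  [[0, 0, -160], [0, 0, 0], 10],
])

```text
clock: 7.75
eef_pos: [0.4544, 0.1157, 0.2591]
tool_rot: [0.709, 0.706, 0.002, 0.002]
ft_force: [0.1, -0.8, -0.7]
grip_width: 0.0219
```

```bash
python3 - <<'E'
from h import *
o=readout.get_obs(); snap('wrist','l1'); print(o['grip_width'],o['ft_force'])
z=o['eef_pos'][2]-.0976+.019; lidfit('l1',z)
mv(.6396,.3069,.25,np.radians(47.9))
cv2.imwrite('pics/l1b.png',cv2.imread('pics/l1.png'))
E
```

```text
0.021868504735915787 [ 0.09709499 -0.8493664  -0.69746877]
l1 [   0    0   54  130 5542] [359.5 198. ] [54.9 23.8] 80.0
l1 [  183   181   161   127 10862] [458.  118.3] [67.2 64.4] 19.4
l1 [  11  249   83   99 3763] [352.4  83.1] [73.  23.3] 40.2
now [0.4534 0.1155 0.2574] psi 1.567 shift [192.2 185.4   7.7] turn [ 0.002 -0.     0.731] rows 6.4
```

View pics/l1b.png

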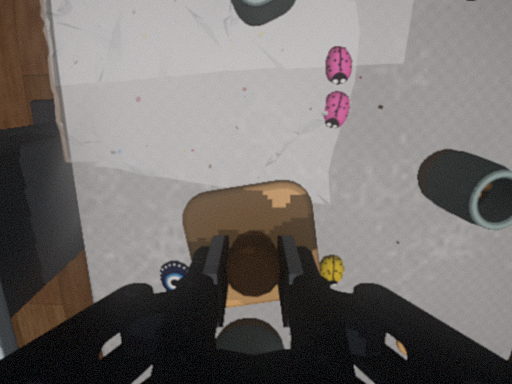

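The square lid is held level and square to the fingers, with the knob at (253,263). Next I'll carry it over the square jar.

Call:
send_rows([
  [[24, 23, 1], [0, 0, 0.09], 10],
  [[48, 46, 2], [0, 0, 0.18], 10],
  [[72, 70, 3], [0, 0, 0.27], 10],
  [[96, 93, 4], [0, 0, 0.36], 10],
  [[120, 116, 5], [0, 0, 0.45], 10],
  [[144, 139, 6], [0, 0, 0.54], 10],
  [[168, 162, 7], [0, 0, 0.63], 10],
  [[192, 185, 8], [0, 0, 0.73], 10],
  [[192, 185, 8], [0, 0, 0.73], 10],
  [[192, 185, 8], [0, 0, 0.73], 10],
  [[192, 185, 8], [0, 0, 0.73], 10],
])

```text
clock: 8.72
eef_pos: [0.6383, 0.3062, 0.2465]
tool_rot: [0.914, 0.407, -0.002, 0.001]
ft_force: [-0.2, -0.4, -0.1]
grip_width: 0.0218
```

```bash
python3 - <<'E'
from h import *
o=readout.get_obs(); snap('wrist','p1'); print(o['grip_width'],o['ft_force'])
mv(.6396,.3069,.19,np.radians(47.9))
E
```

```text
0.021807907717490235 [-0.21393264 -0.39560732 -0.05773814]
now [0.6383 0.3059 0.2481] psi 0.837 shift [ 1.8  0.3 58.1] turn [0.001 0.002 0.001] rows 1.4
```

Call:
send_rows([
  [[2, 0, 30], [0, 0, 0], 10],
  [[2, 0, 55], [0, 0, 0], 10],
  [[2, 0, 65], [0, 0, 0], 10],
  [[2, 0, 68], [0, 0, 0], 10],
  [[2, 0, 71], [0, 0, 0], 10],
  [[2, 0, 74], [0, 0, 0], 10],
  [[2, 0, 74], [0, 0, 0], 10],
  [[2, 0, 74], [0, 0, 0], 10],
])

```text
clock: 9.43
eef_pos: [0.6401, 0.3074, 0.1757]
tool_rot: [0.914, 0.406, 0.0, 0.001]
ft_force: [-0.2, 0.3, -0.2]
grip_width: 0.0215
```

```bash
python3 - <<'E'
from h import *
o=readout.get_obs(); snap('wrist','p2'); print(o['ft_force'],o['grip_width'])
mv(.6396,.3069,.1656,np.radians(47.9))
E
```

```text
[-0.16208443  0.31164292 -0.15756034] 0.021493851766860965
now [0.6401 0.3074 0.1756] psi 0.837 shift [-0.7  0.  10. ] turn [0.001 0.    0.001] rows 0.2
```

View pics/p2.png

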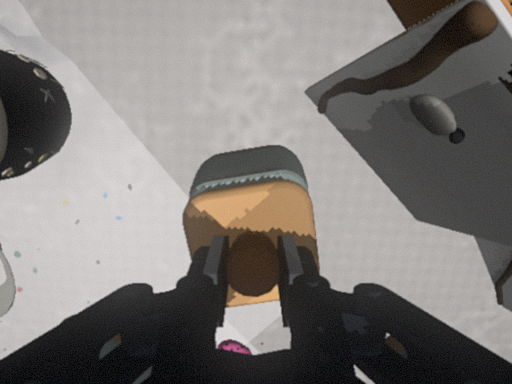

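Lid and jar edges line up: the rim strip at (250,185) runs parallel to the lid edge, and there is no contact force. I'll seat it gently.

Call:
send_rows([
  [[0, 0, 2], [0, 0, 0], 10],
  [[0, 0, 4], [0, 0, 0], 10],
  [[0, 0, 6], [0, 0, 0], 10],
  [[0, 0, 8], [0, 0, 0], 10],
  [[0, 0, 9], [0, 0, 0], 10],
  [[0, 0, 9], [0, 0, 0], 10],
  [[0, 0, 9], [0, 0, 0], 10],
])

```text
clock: 10.07
eef_pos: [0.64, 0.3074, 0.1663]
tool_rot: [0.914, 0.406, -0.0, 0.001]
ft_force: [0.0, 0.3, 0.2]
grip_width: 0.0216
```

Call:
send_rows([
  [[0, 0, 0.7], [0, 0, 0], 10],
  [[0, 0, 1.3], [0, 0, 0], 10],
  [[0, 0, 1.3], [0, 0, 0], 10],
  [[0, 0, 1.3], [0, 0, 0], 10],
])

```text
clock: 10.4
eef_pos: [0.6401, 0.3074, 0.1657]
tool_rot: [0.914, 0.406, 0.0, 0.001]
ft_force: [-0.7, 0.1, 2.8]
grip_width: 0.0216
```

Call:
send_rows([
  [[0, 0, 0], [0, 0, 0], 24],
  [[0, 0, 0], [0, 0, 0], 28],
  [[0, 0, 0], [0, 0, 0], 36],
  [[0, 0, 0], [0, 0, 0], 50],
  [[0, 0, 0], [0, 0, 0], 60],
  [[0, 0, -5], [0, 0, 0], 60],
  [[0, 0, -25], [0, 0, 0], 60],
  [[0, 0, -60], [0, 0, 0], 60],
  [[0, 0, -100], [0, 0, 0], 60],
  [[0, 0, -130], [0, 0, 0], 60],
  [[0, 0, -130], [0, 0, 0], 60],
])

```text
clock: 11.32
eef_pos: [0.6419, 0.3086, 0.3056]
tool_rot: [0.914, 0.406, 0.008, 0.0]
ft_force: [1.0, -1.2, 1.6]
grip_width: 0.0601
```

```bash
python3 - <<'E'
from h import *
snap('wrist','q1'); lidfit('q1',.068+.019)
mv(.6384,-.076,.25,np.pi/2)
E
```

```text
q1 [  333     0   179   199 15653] [793.9 253.8] [185.1 145.3] 58.6
q1 [  40   81   47   56 1904] [566.  461.7] [50.8 35. ] 13.6
q1 [ 213  146   75   74 4488] [639.7 307.3] [60.7 60.5] 57.2
now [0.6415 0.3083 0.302 ] psi 0.837 shift [-288.   254.8   50.6] turn [ 0.009 -0.008 -0.734] rows 9.3
```

The square lid is home: centre (639.7,307.3) mm, 60.6 mm across on the expected plane, yaw 57.2° against the jar's 57.1°. The small lid is next.

Call:
send_rows([
  [[-29, 25, 5], [0, 0, -0.07], 60],
  [[-58, 51, 10], [0, 0, -0.15], 60],
  [[-86, 76, 15], [0, 0, -0.22], 60],
  [[-115, 102, 20], [0, 0, -0.29], 60],
  [[-144, 127, 25], [0, 0, -0.37], 60],
  [[-173, 153, 30], [0, 0, -0.44], 60],
  [[-202, 178, 35], [0, 0, -0.51], 60],
  [[-230, 204, 40], [0.01, 0, -0.59], 60],
  [[-259, 229, 45], [0.01, -0.01, -0.66], 60],
  [[-288, 255, 50], [0.01, -0.01, -0.73], 60],
  [[-288, 255, 80], [0.01, -0.01, -0.73], 60],
  [[-288, 255, 90], [0.01, -0.01, -0.73], 60],
])

```text
clock: 12.37
eef_pos: [0.6369, -0.0786, 0.2063]
tool_rot: [0.71, 0.704, -0.003, -0.002]
ft_force: [-1.4, -0.3, -1.3]
grip_width: 0.0604
```

```bash
python3 - <<'E'
from h import *
snap('wrist','g2'); lidfit('g2',.019)
mv(.6384,-.076,.0976,np.pi/2)
E
```

```text
g2 [  401   107   111   230 13614] [ 803.3 -129.8] [ 98.7 210.3] 12.1
g2 [ 227  153   59   57 2621] [637.5 -74.2] [44.7 45. ] 89.6
now [ 0.636  -0.0768  0.2045] psi 1.565 shift [  0.8   3.7 106.9] turn [-0.012  0.    -0.006] rows 2.6
```

Call:
send_rows([
  [[2, 3, 30], [-0.01, 0, 0], 60],
  [[2.5, 3, 60], [-0.01, 0, 0], 60],
  [[2.5, 3, 85], [-0.01, 0, 0], 60],
  [[2.5, 3, 101], [-0.01, 0, 0], 60],
  [[2.5, 3, 107], [-0.01, 0, 0], 60],
  [[2.5, 3, 107], [-0.01, 0, 0], 60],
  [[2.5, 3, 107], [-0.01, 0, 0], 60],
  [[2.5, 3, 107], [-0.01, 0, 0], 40],
  [[2.5, 3, 107], [-0.01, 0, 0], 20],
  [[2.5, 3, 107], [-0.01, 0, 0], 10],
  [[2.5, 3, 107], [-0.01, 0, 0], 10],
  [[2.5, 3, 107], [-0.01, 0, 0], 10],
])

```text
clock: 13.42
eef_pos: [0.6388, -0.0744, 0.0994]
tool_rot: [0.709, 0.705, 0.0, 0.001]
ft_force: [-0.7, 0.8, 6.6]
grip_width: 0.0215
```

Call:
send_rows([
  [[0, 0, 0], [0, 0, 0], 10],
  [[0, 0, 0], [0, 0, 0], 10],
  [[0, 0, 0], [0, 0, 0], 10],
  [[0, 0, 0], [0, 0, 0], 10],
])

```text
clock: 13.75
eef_pos: [0.6387, -0.0745, 0.0994]
tool_rot: [0.709, 0.705, 0.0, 0.001]
ft_force: [-1.0, 0.5, 1.4]
grip_width: 0.0214
```

Call:
send_rows([
  [[0, 0, -10], [0, 0, 0], 10],
  [[0, 0, -30], [0, 0, 0], 10],
  [[0, 0, -65], [0, 0, 0], 10],
  [[0, 0, -100], [0, 0, 0], 10],
  [[0, 0, -135], [0, 0, 0], 10],
  [[0, 0, -160], [0, 0, 0], 10],
  [[0, 0, -160], [0, 0, 0], 10],
  [[0, 0, -160], [0, 0, 0], 10],
])

```text
clock: 14.42
eef_pos: [0.6393, -0.0746, 0.2622]
tool_rot: [0.709, 0.705, 0.002, 0.003]
ft_force: [-0.5, 0.3, -1.4]
grip_width: 0.0215
```

```bash
python3 - <<'E'
from h import *
o=readout.get_obs(); print(o['grip_width']); snap('wrist','l2'); lidfit('l2',o['eef_pos'][2]-.0976+.019)
mv(.6413,.1102,.25,np.pi/2)
E
```

```text
0.021478742015781968
l2 [  372   101   140   262 16613] [733.  -83.8] [ 71.6 148.3] 12.7
l2 [ 206  200   95   94 5311] [637.5 -73.5] [47.  42.1] 61.7
l2 [ 219  316   76   52 2465] [ 639.3 -128.4] [37.1 33.2] 15.5
now [ 0.6384 -0.0745  0.2598] psi 1.564 shift [184.7   1.7   9.7] turn [ 0.002  0.001 -0.006] rows 4.4
```

Call:
send_rows([
  [[40, 0, 2], [0, 0, 0], 10],
  [[80, 1, 4], [0, 0, 0], 10],
  [[120, 1, 6], [0, 0, 0], 10],
  [[160, 2, 8], [0, 0, 0], 10],
  [[185, 2, 10], [0, 0, 0], 10],
  [[185, 2, 10], [0, 0, 0], 10],
  [[185, 2, 10], [0, 0, 0], 10],
  [[185, 2, 30], [0, 0, 0], 10],
  [[185, 2, 45], [0, 0, 0], 10],
  [[185, 2, 55], [0, 0, 0], 10],
  [[185, 2, 55], [0, 0, 0], 10],
  [[185, 2, 55], [0, 0, 0], 10],
])

```text
clock: 15.47
eef_pos: [0.6411, 0.1092, 0.2036]
tool_rot: [0.71, 0.704, -0.001, 0.0]
ft_force: [-0.0, 0.5, -0.6]
grip_width: 0.0218
```

```bash
python3 - <<'E'
from h import *
o=readout.get_obs(); print(o['grip_width'],o['ft_force']); snap('wrist','p3'); lidfit('p3',o['eef_pos'][2]-.0994+.019)
mv(.642,.1102,.1794,np.pi/2)
E
```

```text
0.021789830607110202 [-0.04964825  0.49241755 -0.59078434]
p3 [ 206  191   95  104 5673] [640.9 109.9] [45.1 46.5] 38.1
now [0.6418 0.1095 0.2048] psi 1.563 shift [ 0.7  0.2 25.4] turn [ 0.002  0.001 -0.008] rows 0.6
```

View pics/p3.png

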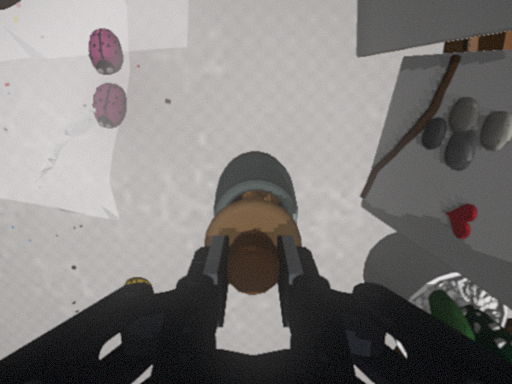

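The lid measures (640.9,109.9) over the jar at (641.3,110), and the picture shows it centred on the mouth at (255,200). I'll lower it.

Call:
send_rows([
  [[0.5, 0, 8], [0, 0, 0], 10],
  [[0.5, 0, 12], [0, 0, 0], 10],
  [[0.5, 0, 15], [0, 0, 0], 10],
  [[0.5, 0, 18], [0, 0, 0], 10],
  [[0.5, 0, 20], [0, 0, 0], 10],
  [[0.5, 0, 22], [0, 0, 0], 10],
  [[0.5, 0, 24], [0, 0, 0], 10],
  [[0.5, 0, 25], [0, 0, 0], 10],
  [[0.5, 0, 25], [0, 0, 0], 10],
  [[0.5, 0, 25], [0, 0, 0], 10],
])

```text
clock: 16.35
eef_pos: [0.6419, 0.1101, 0.1798]
tool_rot: [0.71, 0.704, 0.0, 0.001]
ft_force: [0.1, 0.4, -0.4]
grip_width: 0.0217
```

Call:
send_rows([
  [[0, 0, 0.7], [0, 0, 0], 10],
  [[0, 0, 1.3], [0, 0, 0], 10],
  [[0, 0, 1.3], [0, 0, 0], 10],
  [[0, 0, 1.3], [0, 0, 0], 10],
])

```text
clock: 16.68
eef_pos: [0.642, 0.1101, 0.1794]
tool_rot: [0.71, 0.704, 0.001, 0.001]
ft_force: [-1.3, -0.2, 5.0]
grip_width: 0.0213
```

Contact at the home height, so I'll release and rise.

Call:
send_rows([
  [[0, 0, 0], [0, 0, 0], 24],
  [[0, 0, 0], [0, 0, 0], 28],
  [[0, 0, 0], [0, 0, 0], 36],
  [[0, 0, 0], [0, 0, 0], 50],
  [[0, 0, 0], [0, 0, 0], 60],
  [[0, 0, -5], [0, 0, 0], 60],
  [[0, 0, -25], [0, 0, 0], 60],
  [[0, 0, -60], [0, 0, 0], 60],
  [[0, 0, -95], [0, 0, 0], 60],
  [[0, 0, -110], [0, 0, 0], 60],
  [[0, 0, -110], [0, 0, 0], 60],
])

```text
clock: 17.6
eef_pos: [0.6437, 0.1105, 0.2958]
tool_rot: [0.71, 0.704, 0.005, 0.004]
ft_force: [0.8, 0.8, -0.1]
grip_width: 0.0601
```

```bash
python3 - <<'E'
from h import *
snap('wrist','q2'); lidfit('q2',.080+.019)
mv(.638,-.2705,.25,np.pi/2)
E
```

```text
q2 [ 389    0  123  236 8241] [807.2 150.8] [ 97.1 199.1] 10.6
q2 [ 220  157   57   56 2525] [641.9 110.1] [45.7 45.2] 89.2
q2 [ 437  271   75   72 2151] [867.6   2.4] [ 51.5 120.1] 53.5
now [0.6429 0.1103 0.2929] psi 1.563 shift [-380.9   -2.3   42.6] turn [ 0.009 -0.001 -0.008] rows 9.2
```

The small lid is home at (641.9,110.1). The large lid is next.

Call:
send_rows([
  [[-38, 0, 4], [0, 0, 0], 60],
  [[-76, 0, 8], [0, 0, 0], 60],
  [[-114, 0, 13], [0, 0, 0], 60],
  [[-152, -1, 17], [0, 0, 0], 60],
  [[-190, -1, 21], [0, 0, 0], 60],
  [[-228, -1, 25], [0, 0, 0], 60],
  [[-267, -1, 30], [0.01, 0, 0], 60],
  [[-305, -2, 34], [0.01, 0, 0], 60],
  [[-343, -2, 38], [0.01, 0, 0], 60],
  [[-381, -2, 43], [0.01, 0, -0.01], 60],
  [[-381, -2, 75], [0.01, 0, -0.01], 60],
  [[-381, -2, 83], [0.01, 0, -0.01], 60],
])

```text
clock: 18.65
eef_pos: [0.6359, -0.2727, 0.2032]
tool_rot: [0.708, 0.706, -0.002, -0.005]
ft_force: [-1.5, 1.4, -1.7]
grip_width: 0.0601
```

```bash
python3 - <<'E'
from h import *
snap('wrist','g3'); lidfit('g3',.019)
mv(.638,-.2705,.0985,np.pi/2)
E
```

```text
g3 [  417     0    95   313 14593] [ 797.4 -264.7] [ 81.8 256.4] 11.5
g3 [ 212  141   93   88 6444] [ 637.6 -270. ] [69.  70.7] 89.9
g3 [   0  144   57   91 3573] [ 442.6 -273.1] [79.4 44.8] 44.5
g3 [ 207  303  107   49 1111] [ 640.2 -397.9] [49.7 95.4] 88.8
now [ 0.6354 -0.2705  0.2023] psi 1.571 shift [ -0.6   3.8 103.7] turn [-0.012 -0.006  0.   ] rows 2.5
```

Call:
send_rows([
  [[0, 3, 30], [-0.01, 0, 0], 60],
  [[0, 3, 60], [-0.01, 0, 0], 60],
  [[0, 3, 85], [-0.01, 0, 0], 60],
  [[0, 3, 99], [-0.01, 0, 0], 60],
  [[0, 3, 104], [-0.01, 0, 0], 60],
  [[0, 3, 104], [-0.01, 0, 0], 60],
  [[0, 3, 104], [-0.01, 0, 0], 60],
  [[0, 3, 104], [-0.01, 0, 0], 40],
  [[0, 3, 104], [-0.01, 0, 0], 20],
  [[0, 3, 104], [-0.01, 0, 0], 10],
  [[0, 3, 104], [-0.01, 0, 0], 10],
  [[0, 3, 104], [-0.01, 0, 0], 10],
])

```text
clock: 19.7
eef_pos: [0.6382, -0.2702, 0.1002]
tool_rot: [0.707, 0.707, 0.002, -0.001]
ft_force: [-0.0, 0.5, 6.1]
grip_width: 0.0216
```

Call:
send_rows([
  [[0, 0, 0], [0, 0, 0], 10],
  [[0, 0, 0], [0, 0, 0], 10],
  [[0, 0, 0], [0, 0, 0], 10],
  [[0, 0, 0], [0, 0, 0], 10],
])

```text
clock: 20.03
eef_pos: [0.6381, -0.2703, 0.1003]
tool_rot: [0.707, 0.707, 0.002, -0.001]
ft_force: [-0.2, 0.5, 2.2]
grip_width: 0.0219
```

Call:
send_rows([
  [[0, 0, -10], [0, 0, 0], 10],
  [[0, 0, -30], [0, 0, 0], 10],
  [[0, 0, -65], [0, 0, 0], 10],
  [[0, 0, -100], [0, 0, 0], 10],
  [[0, 0, -130], [0, 0, 0], 10],
  [[0, 0, -130], [0, 0, 0], 10],
  [[0, 0, -130], [0, 0, 0], 10],
])

```text
clock: 20.62
eef_pos: [0.639, -0.2714, 0.2338]
tool_rot: [0.707, 0.707, 0.003, 0.001]
ft_force: [0.0, -0.1, -1.8]
grip_width: 0.0215
```

```bash
python3 - <<'E'
from h import *
o=readout.get_obs(); print(o['grip_width'])
mv(.4505,-.090,.20,np.pi/2)
E
```

```text
0.02148082431256449
now [ 0.639  -0.2714  0.2338] psi 1.571 shift [ 181.4 -188.8   33. ] turn [ 0.007 -0.002  0.   ] rows 6.3
```

Call:
send_rows([
  [[26, -27, 0], [0, 0, 0], 10],
  [[52, -54, 0], [0, 0, 0], 10],
  [[78, -81, 5], [0, 0, 0], 10],
  [[104, -108, 12], [0, 0, 0], 10],
  [[130, -135, 20], [0, 0, 0], 10],
  [[156, -162, 28], [0, 0, 0], 10],
  [[181, -189, 33], [0, 0, 0], 10],
  [[181, -189, 33], [0, 0, 0], 10],
  [[181, -189, 45], [0, 0, 0], 10],
  [[181, -189, 50], [0, 0, 0], 10],
  [[181, -189, 50], [0, 0, 0], 10],
  [[181, -189, 50], [0, 0, 0], 10],
])

```text
clock: 21.62
eef_pos: [0.4501, -0.0905, 0.1823]
tool_rot: [0.707, 0.707, 0.003, 0.001]
ft_force: [1.1, -0.3, -0.4]
grip_width: 0.0218
```

```bash
python3 - <<'E'
from h import *
o=readout.get_obs(); print(o['grip_width'],o['ft_force']); snap('wrist','p4'); lidfit('p4',o['eef_pos'][2]-.1003+.019)
mv(.4505,-.090,.1543,np.pi/2)
E
```

```text
0.02177046133142266 [ 1.13189066 -0.33184479 -0.42054672]
p4 [363  26  40  50 905] [503.8  -1.8] [17.  18.6] 11.0
p4 [   0  165   57  195 7439] [ 335.8 -107.7] [116.3  31.3] 76.9
p4 [  180   172   148   140 12351] [449.9 -89.1] [69.5 69.6] 45.1
now [ 0.4505 -0.0906  0.1827] psi 1.57 shift [ 0.5 -0.2 28.4] turn [ 0.006 -0.003 -0.001] rows 0.7
```

View pics/p4.png

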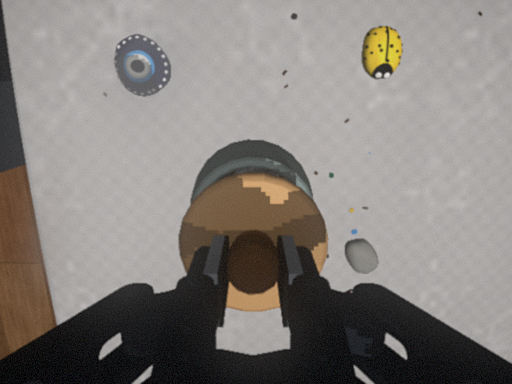

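The large lid is at (449.9,−89.1), centred over the jar at (450.3,−89.7). I'll lower it.

Call:
send_rows([
  [[0, 0, 8], [0, 0, 0], 10],
  [[0, 0, 13], [0, 0, 0], 10],
  [[0, 0, 17], [0, 0, 0], 10],
  [[0, 0, 20], [0, 0, 0], 10],
  [[0, 0, 23], [0, 0, 0], 10],
  [[0, 0, 25], [0, 0, 0], 10],
  [[0, 0, 27], [0, 0, 0], 10],
  [[0, 0, 28], [0, 0, 0], 10],
  [[0, 0, 29], [0, 0, 0], 10],
  [[0, 0, 29], [0, 0, 0], 10],
  [[0, 0, 29], [0, 0, 0], 10],
])

```text
clock: 22.58
eef_pos: [0.4507, -0.0906, 0.1542]
tool_rot: [0.707, 0.707, 0.003, 0.001]
ft_force: [-0.8, -0.2, 3.9]
grip_width: 0.0218
```

Call:
send_rows([
  [[0, 0, 0], [0, 0, 0], 24],
  [[0, 0, 0], [0, 0, 0], 28],
  [[0, 0, 0], [0, 0, 0], 36],
  [[0, 0, 0], [0, 0, 0], 50],
  [[0, 0, 0], [0, 0, 0], 60],
  [[0, 0, -5], [0, 0, 0], 60],
  [[0, 0, -25], [0, 0, 0], 60],
  [[0, 0, -60], [0, 0, 0], 60],
  [[0, 0, -95], [0, 0, 0], 60],
  [[0, 0, -110], [0, 0, 0], 60],
  [[0, 0, -110], [0, 0, 0], 60],
])

```text
clock: 23.5
eef_pos: [0.4523, -0.0913, 0.2689]
tool_rot: [0.707, 0.707, 0.006, 0.005]
ft_force: [0.6, -0.1, 0.2]
grip_width: 0.0601
```

```bash
python3 - <<'E'
from h import *
snap('wrist','q3'); lidfit('q3',.054+.019)
mv(.4412,-.274,.2,np.pi/2)
E
```

```text
q3 [ 203  139   90   88 6127] [450.4 -90.9] [71.2 71.7] 13.7
q3 [    0   152    95   187 12578] [ 276.9 -156.1] [194.3  86.9] 77.1
q3 [ 205  301   68   54 2228] [ 441.2 -230.2] [67.9 40.1] 48.7
now [ 0.4513 -0.0911  0.2666] psi 1.57 shift [-183.   -10.8   66.2] turn [ 0.011 -0.001 -0.001] rows 4.7
```

The large lid is home at (450.4,−90.9), 71 mm across. The oblong lid is next.

Call:
send_rows([
  [[-37, -2, 12], [0, 0, 0], 60],
  [[-73, -4, 25], [0, 0, 0], 60],
  [[-110, -6, 38], [0, 0, 0], 60],
  [[-146, -9, 50], [0.01, 0, 0], 60],
  [[-183, -11, 66], [0.01, 0, 0], 60],
  [[-183, -11, 66], [0.01, 0, 0], 60],
  [[-183, -11, 66], [0.01, 0, 0], 60],
  [[-183, -11, 66], [0.01, 0, 0], 60],
])

```text
clock: 24.22
eef_pos: [0.4401, -0.2734, 0.1988]
tool_rot: [0.708, 0.707, 0.001, -0.002]
ft_force: [-0.4, 0.7, -0.4]
grip_width: 0.06
```

```bash
python3 - <<'E'
from h import *
snap('wrist','g4'); lidfit('g4',.019)
mv(.4412,-.274,.0985,np.pi/2)
E
```

```text
g4 [    0    58    73   281 13473] [ 266.2 -300.1] [242.8  64.8] 77.8
g4 [ 204  143  101   96 5638] [ 439.6 -274.6] [79.9 44.7] 43.9
now [ 0.4406 -0.273   0.1995] psi 1.571 shift [ -1.2   0.6 101. ] turn [ 0.    -0.003  0.   ] rows 2.4
```

Call:
send_rows([
  [[-1.5, -1, 30], [0, 0, 0], 60],
  [[-1.5, -1, 60], [0, 0, 0], 60],
  [[-1.5, -1, 85], [0, 0, 0], 60],
  [[-1.5, -1, 97], [0, 0, 0], 60],
  [[-1.5, -1, 101], [0, 0, 0], 60],
  [[-1.5, -1, 101], [0, 0, 0], 60],
  [[-1.5, -1, 101], [0, 0, 0], 60],
  [[-1.5, -1, 101], [0, 0, 0], 40],
  [[-1.5, -1, 101], [0, 0, 0], 20],
  [[-1.5, -1, 101], [0, 0, 0], 10],
  [[-1.5, -1, 101], [0, 0, 0], 10],
  [[-1.5, -1, 101], [0, 0, 0], 10],
])

```text
clock: 25.27
eef_pos: [0.4403, -0.2746, 0.1]
tool_rot: [0.707, 0.707, 0.001, 0.0]
ft_force: [0.1, 1.3, 5.8]
grip_width: 0.0216
```

Call:
send_rows([
  [[0, 0, 0], [0, 0, 0], 10],
  [[0, 0, 0], [0, 0, 0], 10],
  [[0, 0, 0], [0, 0, 0], 10],
  [[0, 0, 0], [0, 0, 0], 10],
])

```text
clock: 25.6
eef_pos: [0.4403, -0.2747, 0.1]
tool_rot: [0.707, 0.707, 0.001, 0.0]
ft_force: [0.4, -0.1, 2.3]
grip_width: 0.0218
```

Call:
send_rows([
  [[0, 0, -10], [0, 0, 0], 10],
  [[0, 0, -30], [0, 0, 0], 10],
  [[0, 0, -65], [0, 0, 0], 10],
  [[0, 0, -100], [0, 0, 0], 10],
  [[0, 0, -135], [0, 0, 0], 10],
  [[0, 0, -170], [0, 0, 0], 10],
  [[0, 0, -200], [0, 0, 0], 10],
  [[0, 0, -200], [0, 0, 0], 10],
  [[0, 0, -200], [0, 0, 0], 10],
])

```text
clock: 26.35
eef_pos: [0.4406, -0.2755, 0.3027]
tool_rot: [0.707, 0.707, 0.002, 0.003]
ft_force: [-0.1, 0.4, -1.0]
grip_width: 0.0215
```

```bash
python3 - <<'E'
from h import *
o=readout.get_obs(); print(o['grip_width'])
mv(.45,.14,.30,np.radians(140))
E
```

```text
0.021477820603826445
now [ 0.4406 -0.2755  0.3027] psi 1.571 shift [415.5   9.4   2.3] turn [ 0.006  0.004 -0.873] rows 10.0
```

Call:
send_rows([
  [[40, 1, 0], [0, 0, 0], 10],
  [[80, 3, 0], [0, 0, 0], 10],
  [[120, 5, 0], [0, 0, 0], 10],
  [[160, 7, 1], [0, 0, 0], 10],
  [[200, 8, 1], [0, 0, 0], 10],
  [[240, 9, 1], [0, 0, 0], 10],
  [[280, 11, 1], [0, 0, 0], 10],
  [[320, 13, 2], [0, 0, 0], 10],
  [[360, 14, 2], [0, 0, 0], 10],
  [[400, 15, 2], [0, 0, 0], 10],
  [[430, 16, 2], [0, 0, 0], 10],
  [[430, 16, 2], [0, 0, 0], 10],
])

```text
clock: 27.35
eef_pos: [0.4557, 0.159, 0.2985]
tool_rot: [0.705, 0.71, 0.001, 0.001]
ft_force: [0.0, 0.2, -0.4]
grip_width: 0.0211
```

Call:
send_rows([
  [[0, 0, 0], [0, 0, 0], 10],
  [[0, 0, 0], [0, 0, 0], 10],
  [[0, 0, 0], [0, 0, 0], 10],
])

```text
clock: 27.6
eef_pos: [0.4552, 0.1581, 0.2975]
tool_rot: [0.705, 0.709, 0.0, 0.001]
ft_force: [0.1, -0.9, -1.0]
grip_width: 0.0214
```

```bash
python3 - <<'E'
from h import *
o=readout.get_obs();print(o['eef_pos']); im,c=snap('wrist','v1'); u,v=proj(c,[.457,.285,.072]); print(u,v)
lidfit('v1',o['eef_pos'][2]-.1+.019)
u=int(u)-65;v=max(0,int(v)-65); print(u,v)
for th in (2,3,5): print(th);ring('v1',u,v,130,.072,th,0)
a=im[v:v+130,u:u+130].astype(np.float32); ge=cv2.GaussianBlur(a[...,1]-a[...,0],(0,0),1.)
e=np.hstack([cv2.resize(im[v:v+130,u:u+130][...,::-1],(390,390)),cv2.cvtColor(cv2.resize(np.clip(ge*15,0,255).astype(np.uint8),(390,390)),8)])
cv2.imwrite('pics/v1c.png',e)
E
```

```text
[0.45515515 0.15808083 0.29750959]
256.04837791401945 19.935961532594547
v1 [   0    0   76  147 9195] [361.9 235.5] [65.2 34.3] 80.3
v1 [ 231    0   49   55 1487] [455.2 256. ] [13.1 24.5] 25.9
v1 [ 444    0   68   46 2175] [547.8 258.7] [30.6 17.8] 3.0
v1 [  176   168   157   146 10256] [454.7 158.9] [78.9 44.7] 44.8
v1 [ 438  213   58   50 2295] [560.2 161.9] [26.  31.4] 89.2
v1 [  33  250   75   88 2534] [362.1 125.3] [67.4 18.5] 43.6
191 0
2
v1 rect [458.7 277.5] [46.7 68. ] 24.0 ell [457.  279.5] [45.2 75. ] 29.7Traceback (most recent call last):
  File "<stdin>", line 5, in <module>
  File "h.py", line 32, in ring
    e=cv2.fitEllipse(P)
cv2.error: OpenCV(4.12.0) /io/opencv/modules/imgproc/src/shapedescr.cpp:361: error: (-201:Incorrect size of input array) There should be at least 5 points to fit the ellipse in function 'fitEllipseNoDirect'
```

Call:
send_rows([
  [[30, 0, 0], [0, 0, 0], 10],
  [[55, 0, 0], [0, 0, 0], 10],
  [[55, 0, 0], [0, 0, 0], 10],
  [[55, 0, 0], [0, 0, 0], 10],
])

```text
clock: 27.98
eef_pos: [0.4552, 0.2124, 0.2977]
tool_rot: [0.705, 0.709, 0.0, 0.001]
ft_force: [0.2, -1.0, 0.3]
grip_width: 0.0216
```

```bash
sed -i 's/e=cv2.fitEllipse(P)/if len(P)<30: continue\n        e=cv2.fitEllipse(P)/' h.py; python3 - <<'E'
from h import *
o=readout.get_obs();print(o['eef_pos']); im,c=snap('wrist','v2'); u,v=proj(c,[.457,.285,.072]); print(u,v)
u=int(u)-65;v=max(0,int(v)-65); print(u,v)
a=im[v:v+130,u:u+130].astype(np.float32); ge=cv2.GaussianBlur(a[...,1]-a[...,0],(0,0),1.)
e=np.hstack([cv2.resize(im[v:v+130,u:u+130][...,::-1],(390,390)),cv2.cvtColor(cv2.resize(np.clip(ge*15,0,255).astype(np.uint8),(390,390)),8)])
cv2.imwrite('pics/v2c.png',e)
for th in (2,3,5,7): print(th);ring('v2',u,v,130,.072,th,0)
E
```

```text
[0.45523293 0.21243664 0.29767355]
255.26172631107346 90.427231755256
190 25
2
v2 rect [454.4 287.6] [46.6 81.6] 25.1 ell [454.5 287.9] [50.3 91.8] 25.5
v2 rect [454.6 287. ] [34.8 69. ] 24.5 ell [454.6 287.3] [37.6 79.9] 25.0
3
v2 rect [454.5 287.6] [46.2 81.1] 24.9 ell [454.5 287.9] [49.9 91.5] 25.6
v2 rect [454.8 287.1] [35.2 69.8] 25.1 ell [454.6 287.3] [38.1 81.1] 25.1
5
v2 rect [454.5 287.6] [45.4 80.3] 24.8 ell [454.5 288.1] [48.9 90.8] 25.6
v2 rect [454.6 287.2] [35.9 71. ] 24.8 ell [454.6 287.3] [39.1 82.5] 25.0
7
v2 rect [454.6 287.5] [44.6 79.8] 25.0 ell [454.6 288.1] [45.1 86.9] 26.0
```

View pics/v2c.png

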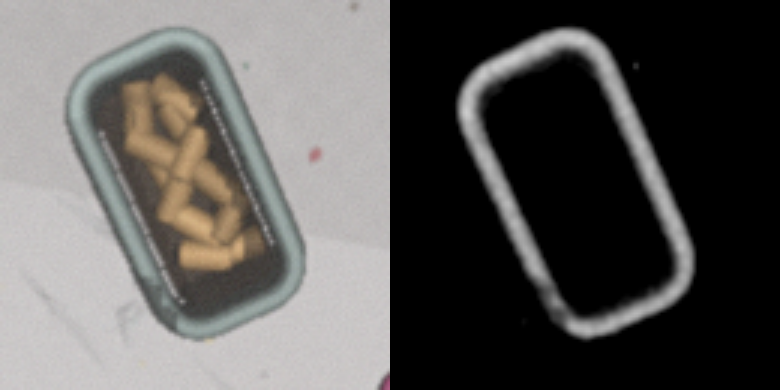

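The oblong jar's rim is clear in the picture. Centre (454.6,287.4) mm, long axis 115°, about 46 × 81 mm, which matches the description. I'll carry the lid over it and turn it into line.

```bash
python3 - <<'E'
from h import *
mv(.4552,.2878,.22,np.radians(160.8))
E
```

```text
now [0.4552 0.2119 0.2977] psi 1.575 shift [76.   0.2 77.5] turn [ 1.000e-03  3.000e-03 -1.232e+00] rows 9.9
```

Call:
send_rows([
  [[15, 0, 0], [0, 0, -0.12], 10],
  [[30, 0, 0], [0, 0, -0.24], 10],
  [[45, 0, 0], [0, 0, -0.36], 10],
  [[60, 0, 10], [0, 0, -0.48], 10],
  [[70, 0, 20], [0, 0, -0.6], 10],
  [[76, 0, 30], [0, 0, -0.72], 10],
  [[76, 0, 40], [0, 0, -0.84], 10],
  [[76, 0, 50], [0, 0, -0.96], 10],
  [[76, 0, 65], [0, 0, -1.08], 10],
  [[76, 0, 78], [0, 0, -1.2], 10],
  [[76, 0, 78], [0, 0, -1.23], 10],
  [[76, 0, 78], [0, 0, -1.23], 10],
])

```text
clock: 29.03
eef_pos: [0.4548, 0.2858, 0.2186]
tool_rot: [0.169, 0.986, -0.002, 0.0]
ft_force: [-0.4, -0.2, -0.9]
grip_width: 0.0216
```

```bash
python3 - <<'E'
from h import *
o=readout.get_obs(); print(o['ft_force']); snap('wrist','p5'); lidfit('p5',o['eef_pos'][2]-.1+.019)
mv(.4552,.2878,.18,np.radians(160.8))
E
```

```text
[-0.44372604 -0.1508859  -0.93093188]
p5 [ 425   25   87   32 1159] [396.5 402.3] [39.8  5.5] 61.2
p5 [  176   154   157   159 10891] [451.6 285.6] [47.7 79.4] 25.3
now [0.4552 0.2862 0.2194] psi 2.802 shift [ 0.6  1.5 39.4] turn [-0.002  0.002 -0.005] rows 0.9
```

Call:
send_rows([
  [[0.5, 1.5, 15], [0, 0, 0], 10],
  [[0.5, 1.5, 30], [0, 0, 0], 10],
  [[0.5, 1.5, 40], [0, 0, 0], 10],
  [[0.5, 1.5, 43], [0, 0, 0], 10],
  [[0.5, 1.5, 43], [0, 0, 0], 10],
  [[0.5, 1.5, 43], [0, 0, 0], 10],
])

```text
clock: 29.58
eef_pos: [0.4557, 0.2877, 0.1769]
tool_rot: [0.169, 0.986, -0.001, 0.001]
ft_force: [0.1, -0.2, 0.0]
grip_width: 0.0213
```

```bash
python3 - <<'E'
from h import *
o=readout.get_obs(); print(o['ft_force']); snap('wrist','p6'); lidfit('p6',o['eef_pos'][2]-.1+.019)
mv(.4552,.2878,.16,np.radians(160.8))
E
```

```text
[ 0.13183563 -0.15792361  0.00171822]
p6 [451  12  61  29 948] [393.5 411.2] [27.9  6.5] 60.7
p6 [ 445  118   42   44 1005] [438.9 394.1] [13.9 18.2] 26.7
p6 [  176   166   157   147 10415] [454.  287.9] [45.2 78.6] 25.6
now [0.4559 0.2879 0.1772] psi 2.801 shift [ 0.7 -0.3 17.2] turn [-0.001  0.003 -0.005] rows 0.4
```

View pics/p6.png

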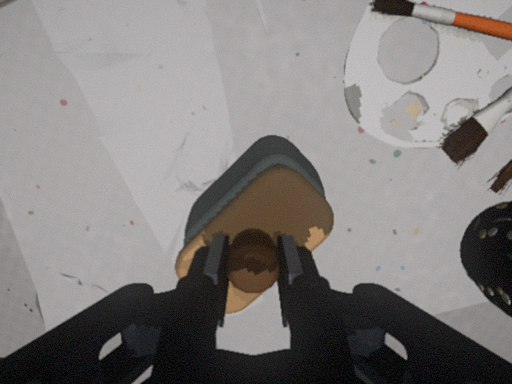

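The lid is at (454.0,287.9), 25.6°, over the jar at (454.6,287.4), 25.0°. The rim strip in the picture runs parallel to the lid edge. I'll lower it.

Call:
send_rows([
  [[0, 0, 4], [0, 0, 0], 10],
  [[0, 0, 7], [0, 0, 0], 10],
  [[0, 0, 9], [0, 0, 0], 10],
  [[0, 0, 11], [0, 0, 0], 10],
  [[0, 0, 13], [0, 0, 0], 10],
  [[0, 0, 15], [0, 0, 0], 10],
  [[0, 0, 16.5], [0, 0, 0], 10],
  [[0, 0, 17.5], [0, 0, 0], 10],
  [[0, 0, 18], [0, 0, 0], 10],
  [[0, 0, 18], [0, 0, 0], 10],
])

```text
clock: 30.47
eef_pos: [0.4561, 0.2879, 0.16]
tool_rot: [0.169, 0.986, -0.0, 0.002]
ft_force: [-1.0, -1.1, 4.7]
grip_width: 0.0213
```

Call:
send_rows([
  [[0, 0, 0], [0, 0, 0], 24],
  [[0, 0, 0], [0, 0, 0], 28],
  [[0, 0, 0], [0, 0, 0], 36],
  [[0, 0, 0], [0, 0, 0], 50],
  [[0, 0, 0], [0, 0, 0], 60],
  [[0, 0, -5], [0, 0, 0], 60],
  [[0, 0, -25], [0, 0, 0], 60],
  [[0, 0, -60], [0, 0, 0], 60],
  [[0, 0, -95], [0, 0, 0], 60],
  [[0, 0, -130], [0, 0, 0], 60],
  [[0, 0, -140], [0, 0, 0], 60],
])

```text
clock: 31.38
eef_pos: [0.4572, 0.2891, 0.3065]
tool_rot: [0.169, 0.986, 0.003, 0.006]
ft_force: [0.1, 0.8, -0.1]
grip_width: 0.06
```

```bash
python3 - <<'E'
from h import *
snap('wrist','q4'); lidfit('q4',.060+.019)
mv(.4,.0,.3,np.radians(120))
E
```

```text
q4 [  0  30  44  37 971] [294.3 144.9] [37.  29.1] 60.7
q4 [376  37 102  27 949] [408.3 461.5] [89.5  8.3] 61.2
q4 [476  87  36  42 969] [474.  508.2] [32.4 38. ] 81.7
q4 [ 207  130   86   83 4221] [456.5 287.9] [46.3 80.4] 25.2
q4 [ 430  185   48   54 1790] [556.1 456.3] [46.2 49. ] 81.5
q4 [ 293  303   43   55 1682] [637.4 295.1] [41.9 66.4] 59.3
now [0.4574 0.2892 0.3064] psi 2.801 shift [ -42.3 -291.9    4.3] turn [0.012 0.007 0.707] rows 7.1
```

Call:
send_rows([
  [[-4, -29, 0], [0, 0, 0.07], 60],
  [[-8, -58, 0], [0, 0, 0.14], 60],
  [[-13, -88, 1], [0, 0, 0.21], 60],
  [[-17, -117, 1], [0, 0, 0.28], 60],
  [[-21, -146, 2], [0, 0, 0.35], 60],
  [[-25, -175, 2], [0, 0, 0.42], 60],
  [[-30, -205, 3], [0, 0, 0.5], 60],
  [[-34, -234, 3], [0, 0, 0.57], 60],
  [[-38, -263, 4], [0.01, 0, 0.64], 60],
  [[-42, -292, 4], [0.01, 0.01, 0.7], 60],
  [[-42, -292, 4], [0.01, 0.01, 0.7], 60],
  [[-42, -292, 4], [0.01, 0.01, 0.7], 60],
])

```text
clock: 32.43
eef_pos: [0.399, -0.0012, 0.2994]
tool_rot: [0.498, 0.867, 0.001, -0.002]
ft_force: [0.4, 0.2, -0.5]
grip_width: 0.0599
```

```bash
python3 - <<'E'
from h import *
a,_=snap('top','topE'); b,_=snap('scene','scE')
A=cv2.resize(cv2.imread('pics/topE.png')[115:250,110:320],(600,386),interpolation=2)
B=cv2.resize(cv2.imread('pics/scE.png')[160:310,50:300],(600,360),interpolation=2)[:214]
cv2.imwrite('pics/end.png',np.vstack([A,B]))
E
```

```text
(no output)
```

View pics/end.png

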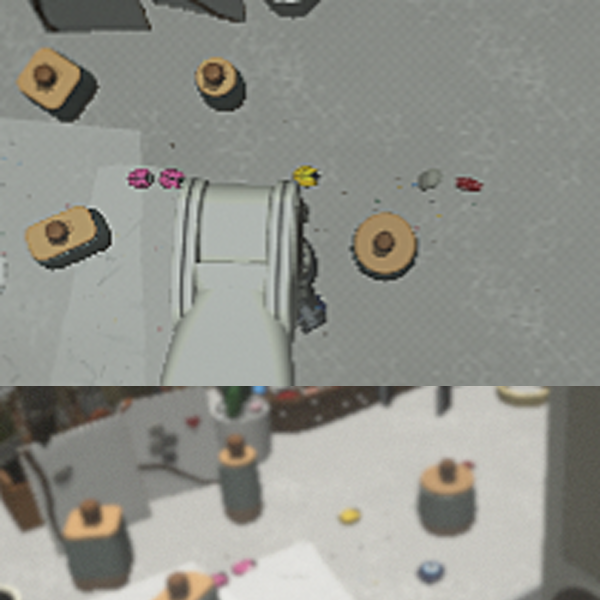

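All four lids sit level on their jars in both the top and the scene view, and the arm is clear. I'm handing the job in.

```bash
python3 -c "
from h import *
order.job_done(); print(readout.get_obs()['clock'])"
```

```text
the job is handed in; nothing more can be done
the job is handed in; nothing more can be done
```

All four lids are on their jars, and I handed the job in at about 32.5 s of the 96 s allowed. Each lid was lowered until a light touch (3–5 N) at the expected home height, then released. The red look-alike was not touched.

| Lid | Measured after release (mm) | Jar measured before (mm) | Offset (mm) |
|---|---|---|---|
| Square | (639.7, 307.3) | (639.6, 306.9) | about 0.4 |
| Small round | (641.9, 110.1) | (641.3, 110.0) | about 0.6 |
| Large round | (450.4, −90.9) | (450.3, −89.7) | about 1.2 |
| Oblong | (456.5, 287.9) | (454.6, 287.4) | about 2 |

- **Alignment:** the square lid lies within 0.1° of its jar and the oblong within 0.2°.
- **Height:** on the expected home planes the rims measured within a millimetre or two of their sizes on the table. The touch heights agree.
- **Final views:** the top and scene pictures show all four lids level on standing jars and the arm clear. The lids hide the rims, so I did not measure the jars' own positions again at the end.
- **Disagreements:** one move early on stopped short at the last joint's limit, so I changed the tool heading. One measurement of the oblong lid in the gripper was about 3 mm off, because something else was caught in the outline. A repeat from closer agreed to within 1 mm.

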